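# Put the game pieces away in their pin-locked box

### The arm

A 6-joint arm with a two-finger parallel gripper is mounted at the origin on the work surface. World frame = base frame: x ahead of the robot, y to its left, z up, the work surface at z = 0. Lengths are in m, angles in rad, forces in N, time in s.
With the tool pointing down it reaches from about 0.275 to 0.825 m from the base axis. Payload 4.9 kg.
Tool frame: the origin (TCP) lies midway between the tips of the shut fingers; the grasp point (between the pads) lies 19 mm behind it (grip_point_offset is the distance from the TCP to the grasp point, in m); z points along the fingers, x is the direction in which the jaws open and shut, and the axes are right-handed (so a half turn about z gives the same grasp; the last joint's range is limited). The gripper opens to 85 mm and grips with 20 to 120 N. Pads are 22 mm wide; open, the fingers measure 114 mm over their backs; the gripper's body (76 mm by 85 mm) begins 54 mm behind the grasp point. The pads swing forward as they close: fully open they stand 13 mm farther back than shut.
Start: joints at [-1.423, 0.326, -0.193, 1.052, 0, 1.437], TCP at [0.153, -0.528, 0.231] pointing down, gripper open.
Joint ranges: [-2.65, 2.65], [-0.97, 1.79], [-1.3, 1.35], [-1.93, 2.1], [-1.47, 1.37], [-3.14, 3.14]. Speed limits (rad/s): [2.57, 2.57, 3.14, 3.14, 3.14, 3.14].

### API

Orientations are given as a rotation vector (axis times angle).
In Python, from cell import * gives the robot as it stands. Calls block until the motion is done:
- movep(position, orientation): joint-space move of the TCP to a pose.
- move_l(position, velocity=0.15, rot=None, until_force=None): straight line of the TCP; rot=None keeps the orientation; velocity is the mean speed in m/s. With until_force (N) it stops when the force on the tool has changed by that much, and returns True; else False.
- set_joints(angles): joint-space move.
- let_go() and grab(newtons=None): open the fingers fully, or close them until they stop; newtons is the grip in N (None keeps the last).
- sleep(seconds).
- ik(position, orientation): joint angles nearest the present ones, or None.
- get_state(): the state.
- grab_frame(name): name is "scene" or "top"; returns a dict with "img" (384x512x3 uint8, red, green, blue), "fx", "fy", "cx", "cy" (pixels), "cam_to_world" (4x4, takes a point from camera to world coordinates). Camera axes: x right, y down, z forward; pixel columns grow to the right and rows downward; lengths in m; the calibration is good to about 2 mm. A picture is of the moment at which its call begins. There is no depth.
A pose or a line that the arm cannot do raises MotionError and nothing moves.
- sign_off(): hands the job in, once; it reports no verdict.
Trained networks look in the newest picture that a camera, given by its name, has taken for a name from the list of things; names that differ only in an ending like _2 or _b are one class to them, and where a whole thing is asked for, a point or a joint stands for the part that bears it (a point fixed in the world has none). Each returns a list of dicts, best first, with "score" (0 to 1); they miss things now and then, are a little off and sometimes report something else, mostly with a low value. They report only what shows in the picture. A call takes as long as a camera call.
- spot_in(camera, name): "centre" ([column, row] in pixels, amid what is visible of it).
- silhouettes(camera, name): "mask" (384x512 bool, what is visible of it) and "centre" ([column, row] in pixels, amid what is visible of it).
- tip_of(camera, name): "centre" ([column, row] in pixels: a listed point, or the origin of a listed thing).
The state is a dict: "clock": time; "q": joint angles; "joint_velocities": joint speeds; "tau": joint torques, N m; "position": TCP position; "eef_rot": TCP orientation; "contact_force": force on the tool from outside, world axes, zero at the start; "wrist_torque": the same for the moment, N m; "finger_gap": opening from 0.0 (shut) to 1.0 (fully open).
Only numpy, scipy, OpenCV 4.12 (cv2) and the standard library are available. Lean on these libraries where they do the work, as an engineer would, in place of code of your own. Each camera call takes 0.05 s, during which the arm holds its last target.

### The job

Put the plastic game pieces away in the games box: pull out the detent pin that locks its lid, take the lid off and set it aside, and put every piece lying about the tray down in the wells of the box (any well will do). Then lower the lid back over the two posts until it lies flush on the box and push the pin back through the lined-up holes until it is fully home. Leave the egg cup, the tealight tin and the acrylic cube where they are.

Things in the scene. Friction and masses are not known exactly. Their poses are not given: they have to be found in the camera images.
- games_box: Dark hardwood box, fixed to the tray, open on top: 110 mm (its x) by 264 mm (its y) by 80 mm high. Origin at the centre of its underside, z up. Four wells in a row along y, each 96 mm (x) by 48 mm (y), floor 6 mm up; the 4 mm walls between them reach only 56 mm up. The last 30 mm at either end are solid and carry a steel locating post each. Its y points to the pin's end.
- well0 (a point): Centre of the floor of the well at the box's -y end (y = -78 mm)
- well1 (a point): Centre of the floor of the second well (y = -26 mm)
- well2 (a point): Centre of the floor of the third well (y = 26 mm)
- well3 (a point): Centre of the floor of the well at the box's +y end (y = 78 mm)
- round_post (a point): Top of the round post (14 mm thick, its last 9 mm tapered to 6 mm), at y = -117 mm on the box; it stands 43 mm above the rim
- flat_post (a point): Top of the flat post (24 mm in x by 8 mm in y, the last 5 mm slimmer), at y = +117 mm on the box; it stands 45 mm above the rim. A round 13 mm hole runs through it along the box's y, its centre 24 mm above the rim.
- lid: Wooden lid plate, 110 mm (its x) by 264 mm (its y) by 10 mm, 0.36 kg. Origin at the centre of its underside, z up, y to the fork's end. On the box: origin 80 mm above the box's, same axes, one way round only. At y = -117 mm an 18 mm round hole for the round post, at y = +117 mm a slot 28 by 12 mm for the flat post: 2 mm play all round.
- lid_grip (a point): Centre of the lid's wooden grip bar: 18 mm thick (lid x), 80 mm long (lid y), standing 34 mm above the lid's top (10 to 44 mm above its underside)
- lock_hole (a point): Mouth of the pin's hole, where the pin goes in towards the lid's -y. A steel fork stands 29 mm above the lid's top: two cheeks 28 mm wide, 6 mm thick, at lid y 105 to 111 and 123 to 129 mm, the flat post between them. Their round 13 mm holes are 24 mm above the lid's underside and line up with the post's when the lid is flush. This point: centre of the hole in the outer face (y = 129 mm).
- pin: Detent pin, 78 mm long, 0.11 kg, at the start home and locking the lid. Origin on its axis at the shoulder, x along the shank to the nose. Black square grip 22 by 22 mm, x from -36 to 0; steel shank 9 mm thick, x from 0 to 42 mm, nose rounded. Home: shoulder against the outer cheek (origin at lock_hole, x along the lid's -y). Laid on the tray it lies level on its grip, axis 11 mm up.
- pin_balls (a point): Centre between the two sprung steel balls of the pin, on its axis 27.5 mm from the shoulder; they stand out 3.7 mm on the shank's sides (pin y) and, with the pin home, spring out behind the inner cheek. It takes roughly 7 to 9 N to pull the pin out or to push it in.
- piece0: White plastic game piece, a cone with a ball head, 64 mm high, 0.045 kg; may be absent. Origin at the centre of its underside, z up to the head. Foot 38 mm across, cone from 32 to 15 mm, ball head 26 mm across with its centre 51 mm above the foot.
- piece1: White plastic game piece, a cone with a ball head, 64 mm high, 0.045 kg; may be absent. Origin at the centre of its underside, z up to the head. Foot 38 mm across, cone from 32 to 15 mm, ball head 26 mm across with its centre 51 mm above the foot.
- piece2: White plastic game piece, a cone with a ball head, 64 mm high, 0.045 kg; may be absent. Origin at the centre of its underside, z up to the head. Foot 38 mm across, cone from 32 to 15 mm, ball head 26 mm across with its centre 51 mm above the foot.
- piece3: White plastic game piece, a cone with a ball head, 64 mm high, 0.045 kg; may be absent. Origin at the centre of its underside, z up to the head. Foot 38 mm across, cone from 32 to 15 mm, ball head 26 mm across with its centre 51 mm above the foot.
- egg_cup: Red ceramic egg cup, 50 mm across, 62 mm high; leave it alone. Origin at the centre of its foot.
- tealight_tin: Steel tealight tin with a screw-top lid, 68 mm across, 44 mm high; leave it alone. Origin at the centre of its underside.
- acrylic_cube: Clear acrylic cube with a small ball maze inside, 60 mm; leave it alone. Origin at the centre of its underside.

How it is judged:
On the way, in this order (a step that is already met when the one before it is completed fails the run):
1. the pin is pulled right out of the fork (distance between pin and lock_hole above 0.06 m), for 0.2 s.
2. the lid is lifted off and taken clear of the box (horizontal distance between lid and games_box above 0.1 m), for 0.2 s.
3. every game piece is down in a well of the box (x of piece0 in the frame of games_box between -0.05 and 0.05 m and y of piece0 in the frame of games_box between -0.104 and 0.104 m and z of each of piece0, piece1, piece2, piece3 in the frame of games_box below 0.036 m and x of piece1 in the frame of games_box between -0.05 and 0.05 m and y of piece1 in the frame of games_box between -0.104 and 0.104 m and x of piece2 in the frame of games_box between -0.05 and 0.05 m and y of piece2 in the frame of games_box between -0.104 and 0.104 m and x of piece3 in the frame of games_box between -0.05 and 0.05 m and y of piece3 in the frame of games_box between -0.104 and 0.104 m), for 0.3 s.
4. the lid lies flush on the box again, over both posts (z of lid in the frame of games_box between 0.077 and 0.083 m and horizontal distance between lid and games_box below 0.005 m and angle between the z axis of lid and the z axis of games_box, either way round below 0.03 rad), for 0.3 s.
5. the pin is fully home through fork and post (all of step 4 and y of pin in the frame of lid between 0.126 and 0.1315 m and distance between pin and lock_hole below 0.007 m and angle between the x axis of pin and the y axis of lid, either way round below 0.2 rad), for 0.3 s.
At the end, for the whole second after the job is handed in: Every piece is in the wells (underside centre under 36 mm above the box underside), the lid is flush (height to 3 mm, centre to 5 mm, tilt under 0.03 rad), the pin home (shoulder within 2.5 mm of the outer cheek, 7 mm of lock_hole, in line to 0.2 rad), lid and pin at rest (all of step 3 and all of step 5 and linear speed of each of lid, pin below 0.03 m/s); the robot touches nothing.
It fails at once if the egg cup is shifted more than 30 mm or knocked over (distance of egg_cup from where it was at the start of the episode above 0.03 m or angle between egg_cup's own z axis and vertical above 0.5 rad).
It fails at once if the tealight tin is shifted more than 30 mm or knocked over (distance of tealight_tin from where it was at the start of the episode above 0.03 m or angle between tealight_tin's own z axis and vertical above 0.5 rad).
It fails at once if the acrylic cube is shifted more than 30 mm or knocked over (distance of acrylic_cube from where it was at the start of the episode above 0.03 m or angle between acrylic_cube's own z axis and vertical above 0.5 rad).
Of piece0, piece1, piece2, piece3 only 2 to 4 are there at a start; the rules pass over those that are not, and their reading is None.
At some moment in a run one of piece0, piece1, piece2, piece3 may be knocked a few centimetres aside while the robot is not near it.
Once in a run the grip may slacken for a moment while it holds something.
It also fails if it takes over 210 s, if anything falls off the work surface, if the arm or the gripper's body presses on something with over 40 N, if the wrist force passes 120 N, or if a joint passes its speed limit or range.

## Working session

There is one attempt and no reset: what is moved stays moved. The work goes in short steps, each a Python script; the robot and the scene stay as the last script left them, time stands still between calls to the robot, and variables do not carry over. Pictures are saved under pics/ and viewed, and the job is handed in when it is done.

```bash
ls; mkdir -p pics; python3 - <<'E'
from cell import *
import cv2
s=get_state();print(s)
for c in("scene","top"):
    f=grab_frame(c);print(c,f["fx"],f["fy"],f["cx"],f["cy"],f["cam_to_world"])
    cv2.imwrite(f"pics/{c}0.png",f["img"][:,:,::-1])
E
```

```text
pics
{'clock': 0.0, 'q': array([-1.42317768e+00,  3.26908030e-01, -1.93616424e-01,  1.05198895e+00,
        3.09908895e-05,  1.43661126e+00]), 'joint_velocities': array([-7.42623789e-04, -4.87406176e-04, -6.42363651e-06, -6.78017153e-04,
        1.21880058e-03, -2.39583635e-05]), 'tau': array([ 1.88581842e-03, -4.43399084e+01,  2.62438613e+01,  1.54879567e-02,
       -1.70591729e-04,  1.39106966e-06]), 'position': array([ 0.15288903, -0.52770729,  0.230509  ]), 'eef_rot': array([-2.51041481e+00,  1.88671776e+00,  1.88502965e-03]), 'contact_force': array([ 0.06090969,  0.11205439, -0.14918771]), 'wrist_torque': array([0.05586335, 0.02101913, 0.01248607]), 'finger_gap': 0.9954149959569379}
scene 438.8469238859732 438.8469238859732 255.22230289399454 200.2828894195816 [[-0.48792783  0.53482135 -0.68984966  1.3260277 ]
 [ 0.87265957  0.28096031 -0.39940778  0.51513931]
 [-0.01979144 -0.79688608 -0.60380533  0.78082432]
 [ 0.          0.          0.          1.        ]]
top 494.9827586855485 494.9827586855485 257.1421260639625 186.63843967828362 [[-2.32265297e-03 -9.88114641e-01  1.53701207e-01  3.36781591e-01]
 [-9.99885106e-01 -7.55432322e-06 -1.51583108e-02  7.52066521e-02]
 [ 1.49793099e-02 -1.53718755e-01 -9.88001096e-01  1.57916037e+00]
 [ 0.00000000e+00  0.00000000e+00  0.00000000e+00  1.00000000e+00]]
```

View pics/scene0.png

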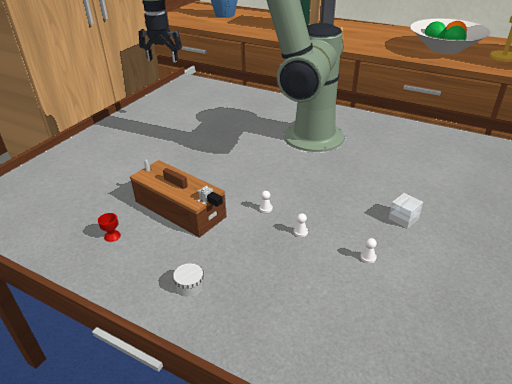

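View pics/top0.png

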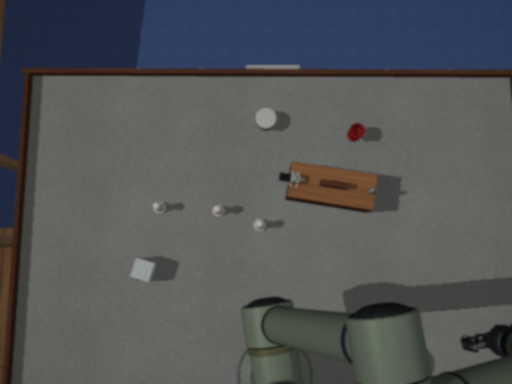

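The scene view shows the box with its pin end at about (215,197), and three white pieces at (265,202), (301,225) and (369,250). The egg cup is at (110,228), the tin at (188,278) and the cube at (405,210). The top view agrees. Next I'll locate them with the networks.

```bash
cat > h.py <<'E'
from cell import *
import numpy as np, cv2
from scipy.spatial.transform import Rotation as R
from scipy.optimize import least_squares
def proj(f,P):
    T=np.linalg.inv(f["cam_to_world"]); p=T[:3,:3]@np.asarray(P)+T[:3,3]
    return np.array([f["fx"]*p[0]/p[2]+f["cx"],f["fy"]*p[1]/p[2]+f["cy"]])
def ray(f,uv):
    d=np.array([(uv[0]-f["cx"])/f["fx"],(uv[1]-f["cy"])/f["fy"],1.])
    T=f["cam_to_world"]; return T[:3,3],T[:3,:3]@d
def onplane(f,uv,z):
    o,d=ray(f,uv); return o+d*(z-o[2])/d[2]
def tri(obs,x0=(0.5,0,0.05)):
    return least_squares(lambda P:np.concatenate([proj(f,P)-uv for f,uv in obs]),x0)
def down(yaw):
    # tool z down, tool x (jaw dir) at angle yaw in world xy
    c,s=np.cos(yaw),np.sin(yaw)
    return R.from_matrix(np.array([[c,s,0],[s,-c,0],[0,0,-1]])).as_rotvec()
def snap(c,n):
    f=grab_frame(c);cv2.imwrite(f"pics/{n}.png",f["img"][:,:,::-1]);return f
E
python3 - <<'E'
from h import *
F={c:grab_frame(c) for c in("scene","top")}
for n in ["games_box","lid","pin","round_post","flat_post","lid_grip","lock_hole","pin_balls","piece0","egg_cup","tealight_tin","acrylic_cube"]:
    for c in F:
        r=tip_of(c,n); print(n,c,[(np.round(x["centre"],1).tolist(),round(x["score"],2)) for x in r][:6])
E
```

```text
games_box scene [([178.1, 209.1], 0.88)]
games_box top [([323.1, 185.3], 0.74)]
lid scene [([177.9, 187.4], 0.98), ([210.5, 195.1], 0.74)]
lid top [([334.3, 184.2], 0.83), ([333.0, 183.7], 0.67)]
pin scene [([210.1, 198.3], 0.53)]
pin top [([289.4, 178.6], 0.66)]
round_post scene [([144.4, 159.5], 0.79), ([211.2, 194.3], 0.24)]
round_post top [([373.5, 185.4], 0.98)]
flat_post scene [([203.7, 188.7], 0.97), ([267.9, 206.7], 0.36)]
flat_post top [([294.7, 180.5], 0.72)]
lid_grip scene [([176.0, 176.2], 0.69)]
lid_grip top [([335.1, 183.6], 0.9), ([350.8, 195.0], 0.39), ([374.6, 188.4], 0.36), ([287.1, 177.6], 0.23)]
lock_hole scene [([211.7, 198.0], 0.92)]
lock_hole top [([266.8, 121.2], 0.74), ([287.3, 177.2], 0.63)]
pin_balls scene [([202.3, 191.6], 0.51)]
pin_balls top [([299.3, 180.1], 0.59)]
piece0 scene [([298.1, 232.1], 0.65), ([367.6, 255.9], 0.65), ([267.4, 208.9], 0.58)]
piece0 top [([160.1, 206.4], 0.65), ([220.9, 208.9], 0.56), ([259.1, 224.9], 0.5)]
egg_cup scene [([113.6, 235.3], 0.76), ([177.7, 188.0], 0.16)]
egg_cup top [([354.1, 135.0], 0.76)]
tealight_tin scene [([188.2, 285.0], 0.78)]
tealight_tin top [([265.3, 121.8], 0.89)]
acrylic_cube scene [([404.1, 217.9], 0.57), ([269.8, 208.6], 0.53), ([212.4, 195.2], 0.21)]
acrylic_cube top []
```

```bash
python3 - <<'E'
from h import *
import pickle
F={c:grab_frame(c) for c in("scene","top")}
M={"games_box":(0,0,0),"lid":(0,0,.08),"round_post":(0,-.117,.123),"flat_post":(0,.117,.125),"lid_grip":(0,0,.107),"lock_hole":(0,.129,.104),"pin":(0,.129,.104)}
obs=[("scene","games_box",178.1,209.1),("top","games_box",323.1,185.3),("scene","lid",177.9,187.4),("top","lid",334.3,184.2),("scene","pin",210.1,198.3),("top","pin",289.4,178.6),("scene","round_post",144.4,159.5),("top","round_post",373.5,185.4),("scene","flat_post",203.7,188.7),("top","flat_post",294.7,180.5),("scene","lid_grip",176,176.2),("top","lid_grip",335.1,183.6),("scene","lock_hole",211.7,198),("top","lock_hole",287.3,177.2)]
def W(p,m): 
    c,s=np.cos(p[2]),np.sin(p[2]); return np.array([p[0]+c*m[0]-s*m[1],p[1]+s*m[0]+c*m[1],m[2]])
res=lambda p:np.concatenate([proj(F[c],W(p,M[n]))-(u,v) for c,n,u,v in obs])
s=least_squares(res,[.5,-.1,.1],loss="soft_l1");p=s.x
print(p); r=res(p).reshape(-1,2)
for o,e in zip(obs,r):print(o[:2],np.round(e,1))
# overlay
X,Y=.055,.132
for c in F:
    k=4; im=cv2.resize(F[c]["img"][:,:,::-1],None,fx=k,fy=k,interpolation=cv2.INTER_CUBIC)
    def L(a,b,col):
        P=[tuple(np.int32((proj(F[c],W(p,q))+.5)*k-.5)) for q in(a,b)]; cv2.line(im,P[0],P[1],col,1)
    cs=[(X,Y),(-X,Y),(-X,-Y),(X,-Y)]
    for z in(0,.09):
        for i in range(4): L((*cs[i],z),(*cs[(i+1)%4],z),(0,255,0))
    for y0,y1,x1,z in[(-.124,-.11,.007,.123),(.105,.129,.014,.119),(-.04,.04,.009,.124),(.129,.165,.011,.115)]:
        q=[(x1,y0,z),(x1,y1,z),(-x1,y1,z),(-x1,y0,z)]
        for i in range(4): L(q[i],q[(i+1)%4],(255,255,0))
    u,v=np.int32(proj(F[c],W(p,(0,0,.05)))*k)
    cv2.imwrite(f"pics/ov_{c}.png",im[max(0,v-250):v+250,max(0,u-330):u+330])
E
```

```text
[ 0.57608277 -0.17317826 -0.12816989]
('scene', 'games_box') [1.  0.8]
('top', 'games_box') [3.4 3.3]
('scene', 'lid') [-2.4 -0.1]
('top', 'lid') [-3.9  0.5]
('scene', 'pin') [-0.3 -2. ]
('top', 'pin') [ 0.  -0.5]
('scene', 'round_post') [-0.4  1.7]
('top', 'round_post') [-1.9  2. ]
('scene', 'flat_post') [ 2.  -0.5]
('top', 'flat_post') [-0.7 -3.1]
('scene', 'lid_grip') [-1.8  3. ]
('top', 'lid_grip') [-3.2 -0.3]
('scene', 'lock_hole') [-1.9 -1.7]
('top', 'lock_hole') [2.1 0.9]
```

View pics/ov_scene.png

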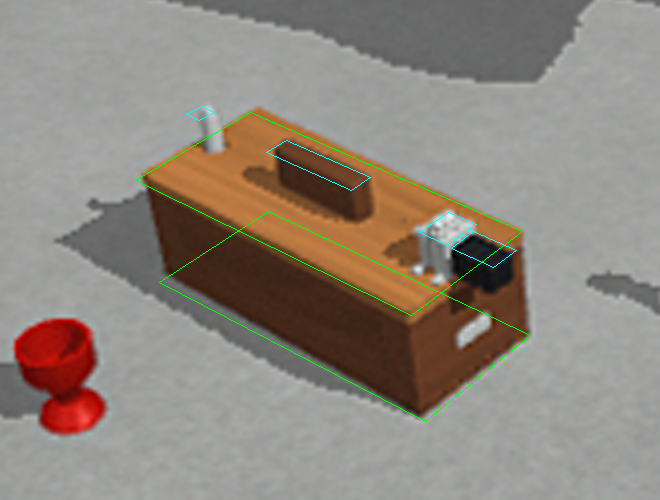

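View pics/ov_top.png

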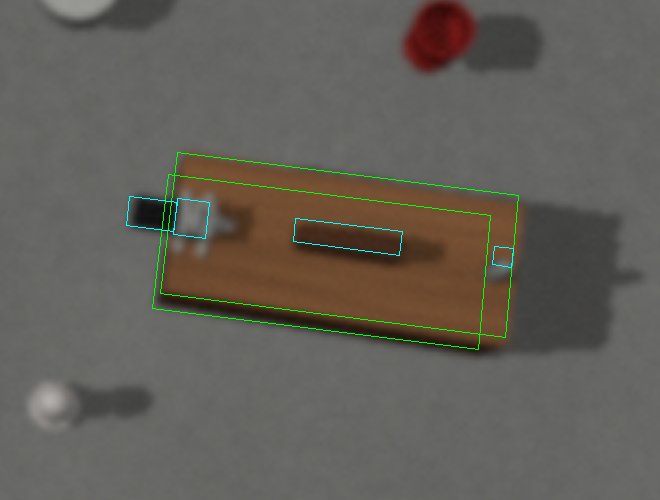

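The overlay is off by 2–3 px, and the two cameras need slightly different shifts. I'll refine using the lid's top-face contour, rectified onto the z=0.09 plane in each camera.

```bash
cat >> h.py <<'E'
def rectify(f,z,cx,cy,half=.25,res=.0005):
    """image of plane z; pixel (i,j): world x=cx+half-j*res (rows), y=cy+half-i*res (cols)"""
    n=int(2*half/res)
    w=[(cx+half,cy+half),(cx+half,cy-half),(cx-half,cy-half),(cx-half,cy+half)]
    src=np.float32([proj(f,(*q,z)) for q in w]); dst=np.float32([(0,0),(n,0),(n,n),(0,n)])
    return cv2.warpPerspective(f["img"],cv2.getPerspectiveTransform(src,dst),(n,n),flags=cv2.INTER_CUBIC)
def rectpx(c,cx,cy,half=.25,res=.0005): return np.array([cx+half-c[1]*res,cy+half-c[0]*res])
E
python3 - <<'E'
from h import *
for c in("scene","top"):
    f=grab_frame(c); im=rectify(f,.09,.576,-.173)
    hsv=cv2.cvtColor(im,cv2.COLOR_RGB2HSV); 
    m=((hsv[...,0]>5)&(hsv[...,0]<20)&(hsv[...,1]>100)&(hsv[...,2]>(110 if c=="scene" else 75))).astype(np.uint8)
    m=cv2.morphologyEx(m,cv2.MORPH_CLOSE,np.ones((25,25)))
    m=cv2.morphologyEx(m,cv2.MORPH_OPEN,np.ones((25,25)))
    ct=max(cv2.findContours(m,0,1)[0],key=cv2.contourArea)
    r=cv2.minAreaRect(ct); b=cv2.boxPoints(r); print(c,rectpx(r[0],.576,-.173),np.array(r[1])*.0005,r[2])
    bgr=im[:,:,::-1].copy(); cv2.drawContours(bgr,[ct],0,(0,255,0),1); cv2.drawContours(bgr,[np.int32(b)],0,(255,0,0),1)
    cv2.imwrite(f"pics/rect_{c}.png",bgr[250:750,150:850])
E
```

```text
scene [ 0.5722684  -0.17109619] [0.27647375 0.11421962] 8.408910751342773
top [ 0.57307031 -0.17531596] [0.26603641 0.11059042] 9.200400352478027
```

View pics/rect_scene.png

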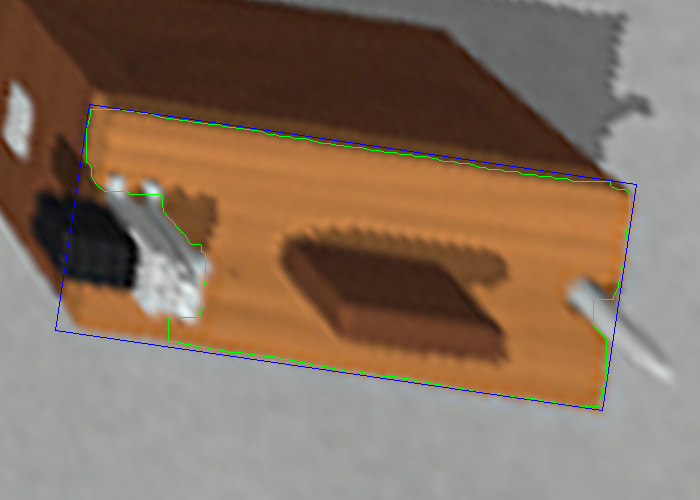

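View pics/rect_top.png

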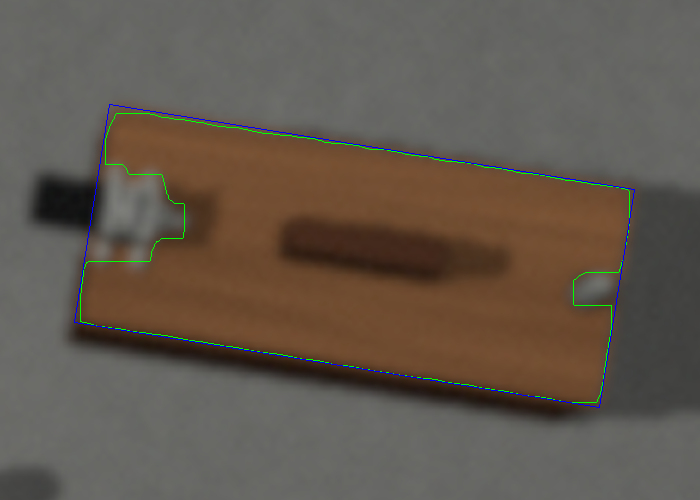

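```bash
cat >> h.py <<'E'
def pieces(verbose=True):
    F={c:grab_frame(c) for c in("scene","top")}
    D={}
    for c in F: 
        D[c]=[(x["centre"],x["score"]) for x in tip_of(c,"piece0") if x["score"]>.3]
    out=[]
    for us,ss in D["scene"]:
        for ut,st in D["top"]:
            a=onplane(F["scene"],us,0)[:2];b=onplane(F["top"],ut,0)[:2]
            if np.hypot(*(a-b))<.025: out.append((a+b)/2); 
            if verbose and np.hypot(*(a-b))<.04: print("scene",a.round(4),"top",b.round(4),round(ss,2),round(st,2))
    return out,D
E
python3 - <<'E'
from h import *
print(pieces())
for n,z in(("egg_cup",.03),("tealight_tin",.022),("acrylic_cube",.03)):
    for c in("scene","top"):
        f=grab_frame(c); r=silhouettes(c,n); print(n,c,[(onplane(f,x["centre"],z)[:2].round(3),round(x["score"],2)) for x in r])
b=np.array([.5725,-.176])
for yaw in(-.153,-.153+np.pi,-.153-np.pi,-.153+np.pi/2,-.153-np.pi/2):
    print(yaw,[ (None if q is None else np.round(q,2)) for q in (ik([*b,.2],down(yaw)),ik([.59,-.03,.1],down(yaw)),ik([.59,-.03,.003],down(yaw)))])
E
```

```text
scene [0.5015 0.1684] top [0.5093 0.1746] 0.61 0.63
scene [0.5099 0.3669] top [0.5101 0.3595] 0.56 0.51
([array([0.50542488, 0.1715007 ]), array([0.50999231, 0.36320934])], {'scene': [([298.1, 231.5], 0.61), ([369.3, 258.1], 0.56), ([178.2, 184.1], 0.45)], 'top': [([218.6, 209.2], 0.63), ([160.7, 209.0], 0.51)]})
egg_cup scene [(array([ 0.737, -0.269]), 0.57), (array([0.457, 0.054]), 0.36)]
egg_cup top [(array([ 0.759, -0.276]), 0.57)]
tealight_tin scene [(array([0.808, 0.033]), 0.76)]
tealight_tin top [(array([0.804, 0.021]), 0.71), (array([ 0.607, -0.034]), 0.67), (array([ 0.522, -0.193]), 0.49)]
acrylic_cube scene [(array([0.326, 0.398]), 0.68)]
acrylic_cube top [(array([0.31, 0.4 ]), 0.95)]
-0.153 [array([-0.42,  0.44, -0.11,  1.03,  0.  ,  1.3 ]), array([-0.18,  0.51, -0.26,  0.8 ,  0.  ,  1.55]), array([-0.18,  0.64, -0.34,  0.59,  0.  ,  1.55])]
2.988592653589793 [array([-0.42,  0.44, -0.11,  1.03,  0.  , -1.84]), array([-0.18,  0.51, -0.26,  0.8 ,  0.  , -1.59]), array([-0.18,  0.64, -0.34,  0.59,  0.  , -1.59])]
-3.294592653589793 [array([-0.42,  0.44, -0.11,  1.03,  0.  , -1.84]), array([-0.18,  0.51, -0.26,  0.8 ,  0.  , -1.59]), array([-0.18,  0.64, -0.34,  0.59,  0.  , -1.59])]
1.4177963267948965 [array([-0.42,  0.44, -0.11,  1.03,  0.  , -0.27]), array([-0.18,  0.51, -0.26,  0.8 ,  0.  , -0.02]), array([-0.18,  0.64, -0.34,  0.59,  0.  , -0.02])]
-1.7237963267948966 [array([-0.42,  0.44, -0.11,  1.03,  0.  ,  2.87]), array([-0.18,  0.51, -0.26,  0.8 ,  0.  ,  3.12]), array([-0.18,  0.64, -0.34,  0.59,  0.  ,  3.12])]
```

Three pieces, at about (0.465,0.06), (0.505,0.171) and (0.51,0.363). Nothing suggests a fourth. The box is at (0.5725,-0.176) with yaw -0.153. Next step is to pull the pin.

```bash
cat >> h.py <<'E'
B=np.array([.5725,-.176]); YAW=-.153
def bx(x,y,z):
    c,s=np.cos(YAW),np.sin(YAW); return [B[0]+c*x-s*y,B[1]+s*x+c*y,z]
def st(t=""):
    s=get_state(); print(t,round(s["clock"],1),s["position"].round(4),"F",s["contact_force"].round(1),"M",s["wrist_torque"].round(2),"gap",round(s["finger_gap"]*85,1))
E
python3 - <<'E'
from h import *
movep(bx(0,.147,.22),down(YAW)); st()
move_l(bx(0,.147,.14),.15)
print(move_l(bx(0,.147,.095),.06,until_force=10)); st()
snap("scene","pin_pre")
E
```

```text
4.8 [ 0.5948 -0.0317  0.22  ] F [-0.5 -0.3  0.1] M [ 0.04  0.08 -0.02] gap 85.1
False
 6.3 [ 0.5952 -0.0307  0.0952] F [-1.  -0.2  0.3] M [ 0.02 -0.02  0.01] gap 84.9
```

View pics/pin_pre.png

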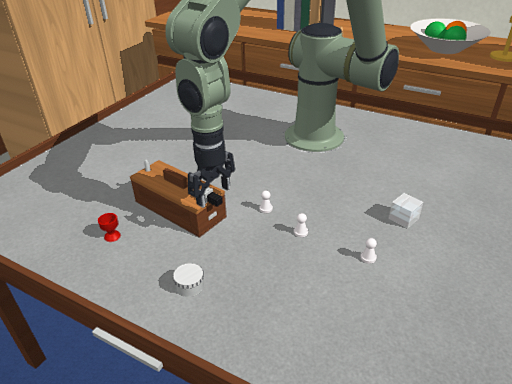

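The open fingers straddle the black pin grip at about (215,198), so I'll grab it.

```bash
python3 - <<'E'
from h import *
grab(60); st("grab"); 
p0=np.array(bx(0,.147,.095))
move_l(bx(0,.152,.095),.03); st()
move_l(bx(0,.162,.095),.03); st()
move_l(bx(0,.255,.095),.08); st()
sleep(.3)
snap("scene","pin_out"); snap("top","pin_out_t")
E
```

```text
grab 7.0 [ 0.5948 -0.0307  0.095 ] F [0.3 0.2 1.4] M [ 0.01  0.12 -0.05] gap 20.4
 7.3 [ 0.5958 -0.0269  0.0953] F [-1.2 -5.5  2.1] M [-1.17  0.34 -0.01] gap 20.4
 7.8 [ 0.5975 -0.0151  0.0953] F [-0.6  0.4  5.1] M [-0.25  0.2  -0.05] gap 20.3
 9.1 [0.6113 0.0755 0.095 ] F [ 0.1  0.4 -2.4] M [0.07 0.02 0.02] gap 20.6
```

View pics/pin_out.png

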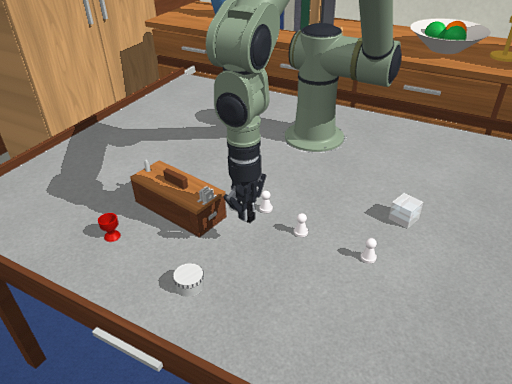

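The pin is out of the fork: the hole at (207,195) is open and the gripper at (245,205) holds the pin. I'll lay it down on the tray.

```bash
python3 - <<'E'
from h import *
move_l(bx(0,.285,.095),.1); st()
move_l(bx(0,.285,.02),.12); st()
print(move_l(bx(0,.285,.0005),.02,until_force=4)); st()
let_go(); st()
move_l(bx(0,.285,.15),.2)
movep(bx(0,.0,.19),down(YAW)); st()
snap("scene","pin_laid"); snap("top","pin_laid_t")
E
```

```text
10.0 [0.6159 0.1067 0.0949] F [ 0.3 -0.1 -1.8] M [-0.   -0.01  0.01] gap 20.4
 10.7 [0.6165 0.1055 0.0205] F [ 0.5 -0.2 -1. ] M [ 0.06 -0.01 -0.01] gap 20.6
True
 11.5 [0.6158 0.1056 0.0048] F [-0.8 -0.1  4.1] M [0.07 0.09 0.01] gap 20.5
 12.1 [0.6148 0.1056 0.0039] F [ 0.2  0.6 -0.6] M [-0.01  0.04  0.01] gap 84.7
 14.1 [ 0.5725 -0.1749  0.1894] F [ 0.9  0.3 -0.2] M [0.02 0.02 0.04] gap 84.9
```

View pics/pin_laid.png

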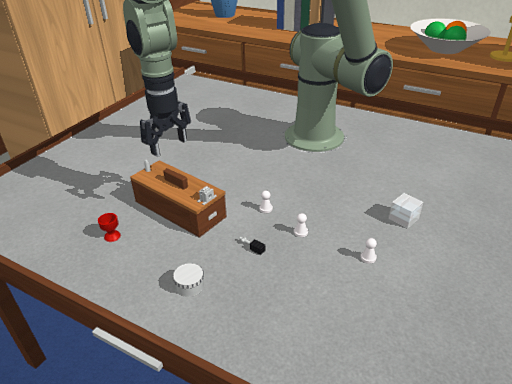

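View pics/pin_laid_t.png

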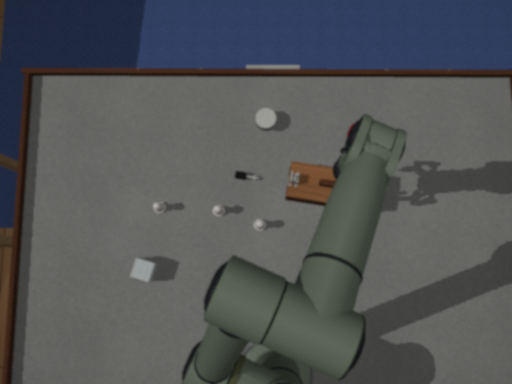

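The pin lies on the tray at about (252,245). Now for the lid.

```bash
python3 - <<'E'
from h import *
move_l(bx(0,0,.14),.15)
print(move_l(bx(0,0,.094),.06,until_force=8)); st()
grab(80); st("grab"); sleep(.2); st()
move_l(bx(0,0,.114),.04); st()
move_l(bx(0,0,.184),.08); st()
snap("scene","lid_up")
E
```

```text
False
 15.6 [ 0.5727 -0.1761  0.0942] F [-0.   0.3  0.5] M [-0.05  0.01  0.04] gap 85.1
grab 16.2 [ 0.5723 -0.1762  0.0944] F [-2.  -0.4  4.3] M [-0.03  0.53 -0.2 ] gap 16.9
 16.4 [ 0.5722 -0.1762  0.0943] F [-2.9 -0.9  5.9] M [-0.05  0.65 -0.19] gap 17.0
 17.1 [ 0.5723 -0.1762  0.1141] F [-3.  -1.4 -1.9] M [-0.54  0.59 -0.25] gap 16.3
 18.1 [ 0.5721 -0.1757  0.1834] F [-0.6  0.3 -2.9] M [-0.01 -0.01  0.01] gap 16.6
```

View pics/lid_up.png

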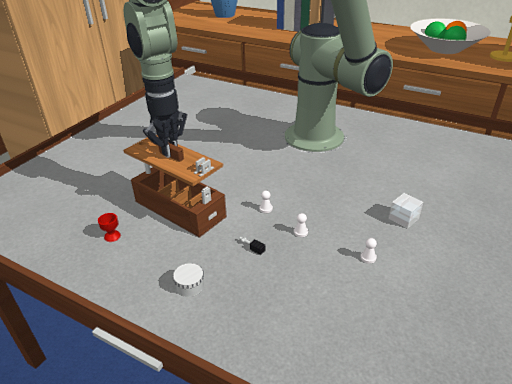

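The lid is lifted clear, showing at (175,157) above the open box. The residual force and moment suggest the true yaw is slightly more negative, around -0.16. I'll set the lid aside.

```bash
python3 - <<'E'
from h import *
move_l(bx(-.165,-.04,.184),.15); st()
move_l(bx(-.165,-.04,.03),.15); st()
print(move_l(bx(-.165,-.04,.010),.03,until_force=6)); st()
let_go(); st()
move_l(bx(-.165,-.04,.12),.2)
movep([.3,.1,.25],down(YAW)); st()
f=snap("scene","lid_off"); g=snap("top","lid_off_t")
u=np.int32(proj(f,bx(0,0,.06)));im=f["img"][:,:,::-1]
cv2.imwrite("pics/boxz.png",cv2.resize(im[u[1]-60:u[1]+60,u[0]-80:u[0]+80],None,fx=5,fy=5,interpolation=cv2.INTER_CUBIC))
u=np.int32(proj(g,bx(0,0,.06)));im=g["img"][:,:,::-1]
cv2.imwrite("pics/boxzt.png",cv2.resize(im[u[1]-60:u[1]+60,u[0]-80:u[0]+80],None,fx=5,fy=5,interpolation=cv2.INTER_CUBIC))
E
```

```text
19.4 [ 0.4042 -0.1906  0.1841] F [ 1.2  0.3 -2.4] M [-0.03 -0.06  0.01] gap 16.7
 20.6 [ 0.4039 -0.1907  0.0305] F [ 0.5 -0.2 -2.9] M [-0.03 -0.05 -0.01] gap 16.8
True
 21.2 [ 0.4033 -0.1904  0.0143] F [-0.4  1.4  6. ] M [ 0.1   0.24 -0.05] gap 16.5
 21.8 [ 0.4027 -0.19    0.0139] F [-0.5  0.6 -0.2] M [ 0.02 -0.03  0.01] gap 84.9
 23.8 [0.3004 0.0996 0.2495] F [-0.3  0.7  1.4] M [-0.01 -0.03  0.01] gap 84.8
```

View pics/lid_off.png

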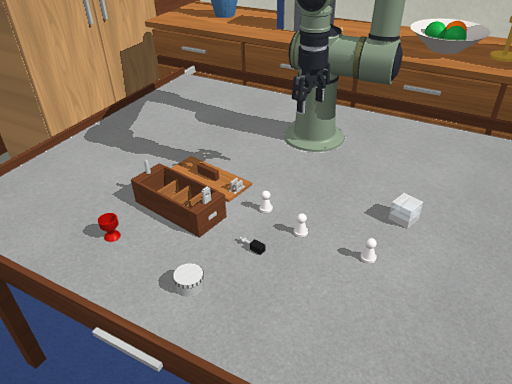

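View pics/boxz.png

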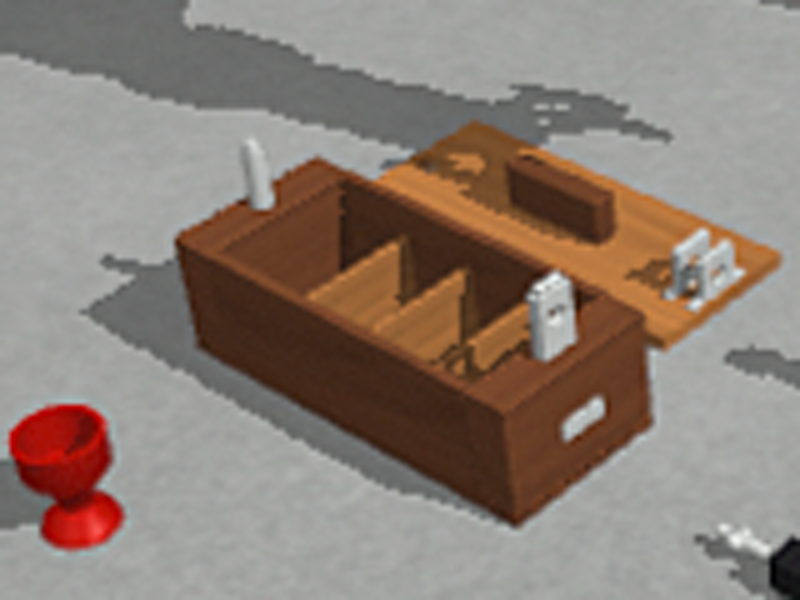

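View pics/boxzt.png

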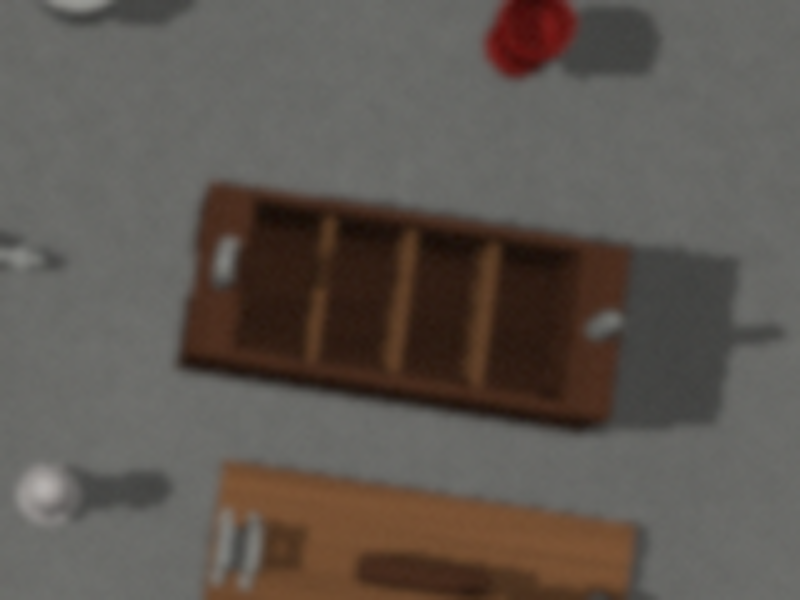

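The box is open and empty, the lid lies flat beside it, and no extra piece was hidden. Now I'll localise the pieces accurately and pick the first one.

```bash
cat >> h.py <<'E'
def blobs(skip=None):
    """white piece blobs on the tray; returns xy by combining both cameras' silhouettes on plane z=.03 and origin tips on z=0"""
    F={c:grab_frame(c) for c in("scene","top")}
    E=[]
    for c in F:
        for x in silhouettes(c,"piece0"):
            if x["score"]>.25: E.append((c,"m",onplane(F[c],x["centre"],.032)[:2],x["score"]))
        for x in tip_of(c,"piece0"):
            if x["score"]>.25: E.append((c,"t",onplane(F[c],x["centre"],0)[:2],x["score"]))
    C=[]
    for e in E:
        for g in C:
            if np.hypot(*(np.mean([q[2] for q in g],0)-e[2]))<.03: g.append(e);break
        else: C.append([e])
    for g in C: print(np.mean([q[2] for q in g],0).round(4),[(q[0][0]+q[1],q[2].round(3).tolist(),round(q[3],2)) for q in g])
    return C
E
python3 - <<'E'
from h import *
blobs()
E
```

```text
[0.5109 0.1729] [('sm', [0.516, 0.174], 0.71), ('st', [0.505, 0.166], 0.5), ('tm', [0.513, 0.17], 0.43), ('tt', [0.51, 0.181], 0.65)]
[0.5165 0.3611] [('sm', [0.523, 0.368], 0.5), ('st', [0.512, 0.36], 0.64), ('tm', [0.513, 0.36], 0.49), ('tt', [0.518, 0.356], 0.56)]
[0.3183 0.3969] [('sm', [0.318, 0.397], 0.39)]
[0.456  0.0453] [('st', [0.455, 0.043], 0.68), ('tm', [0.456, 0.045], 0.65), ('tt', [0.457, 0.048], 0.65)]
[ 0.567 -0.172] [('st', [0.567, -0.172], 0.61)]
```

```bash
cat >> h.py <<'E'
def refine(xy,show=None):
    """own check: fit piece pose by matching model silhouette (foot disc, cone, ball) to bright pixels in both cameras"""
    F={c:grab_frame(c) for c in("scene","top")}
    zs=[(0,.019),(.004,.019),(.004,.016),(.02,.0118),(.038,.0075)]
    a=np.linspace(0,2*np.pi,24,endpoint=False)
    data={}
    for c in F:
        u=np.int32(proj(F[c],(*xy,.03))); w=30; x0,y0=u-w
        g=cv2.cvtColor(F[c]["img"],cv2.COLOR_RGB2GRAY)[y0:y0+2*w,x0:x0+2*w].astype(float)
        bg=np.median(g); d=np.clip((g-bg-15)/40,0,1)   # whiteness
        data[c]=(d,x0,y0)
    def mask(c,p,k=4):
        d,x0,y0=data[c]; m=np.zeros((d.shape[0]*k,d.shape[1]*k),np.uint8)
        P=lambda q:(proj(F[c],q)-(x0,y0)+.5)*k
        for i in range(len(zs)-1):
            pts=[P((p[0]+r*np.cos(t),p[1]+r*np.sin(t),z)) for z,r in zs[i:i+2] for t in a]
            cv2.fillConvexPoly(m,cv2.convexHull(np.int32(np.round(pts))),1)
        o=P((*p,.051)); rr=.013*F[c]["fx"]/np.linalg.norm(F[c]["cam_to_world"][:3,3]-np.array([*p,.051]))*k
        cv2.circle(m,tuple(np.int32(np.round(o))),int(round(rr)),1,-1)
        return cv2.resize(m.astype(np.float32),None,fx=1/k,fy=1/k,interpolation=cv2.INTER_AREA)
    best={}
    for c in F:
        S=[]
        for dx in np.arange(-.02,.0201,.002):
            for dy in np.arange(-.02,.0201,.002):
                p=(xy[0]+dx,xy[1]+dy); S.append((((mask(c,p)-data[c][0])**2).sum(),*p))
        best[c]=S
    sc=np.array(best["scene"]);tp=np.array(best["top"])
    tot=sc[:,0]+tp[:,0]; i=tot.argmin()
    print("refine scene",sc[sc[:,0].argmin()].round(3),"top",tp[tp[:,0].argmin()].round(3),"both",sc[i,1:].round(3),round(tot[i],1))
    return sc[i,1:]
E
python3 - <<'E'
from h import *
for p in((.456,.045),(.511,.173),(.5165,.361)): refine(p)
E
```

```text
refine scene [6.6171e+01 4.5000e-01 4.3000e-02] top [5.1919e+01 4.6000e-01 4.9000e-02] both [0.456 0.047] 134.5
refine scene [117.341   0.497   0.177] top [59.562  0.507  0.181] both [0.503 0.177] 190.4
refine scene [96.568  0.506  0.365] top [81.105  0.516  0.369] both [0.51  0.365] 195.0
```

```bash
python3 - <<'E'
from h import *
row=[]
for c in("scene","top"):
    f=grab_frame(c); r=[]
    for p in((.456,.047),(.503,.177),(.51,.365)):
        u=np.int32(proj(f,(*p,.03))); k=10; im=cv2.resize(f["img"][u[1]-13:u[1]+13,u[0]-13:u[0]+13,::-1],None,fx=k,fy=k,interpolation=cv2.INTER_NEAREST)
        for q,col in(((*p,0),(0,0,255)),((*p,.051),(0,255,0))):
            v=(proj(f,q)-(u-13)+.5)*k; cv2.circle(im,tuple(np.int32(v)),3,col,-1)
        o=(proj(f,(*p,.051))-(u-13)+.5)*k; rr=.013*f["fx"]/np.linalg.norm(f["cam_to_world"][:3,3]-np.array([*p,.05]))*k
        cv2.circle(im,tuple(np.int32(o)),int(rr),(0,255,0),1); r.append(im)
    row.append(np.hstack(r))
cv2.imwrite("pics/pc.png",np.vstack(row))
E
```

```text
(no output)
```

View pics/pc.png

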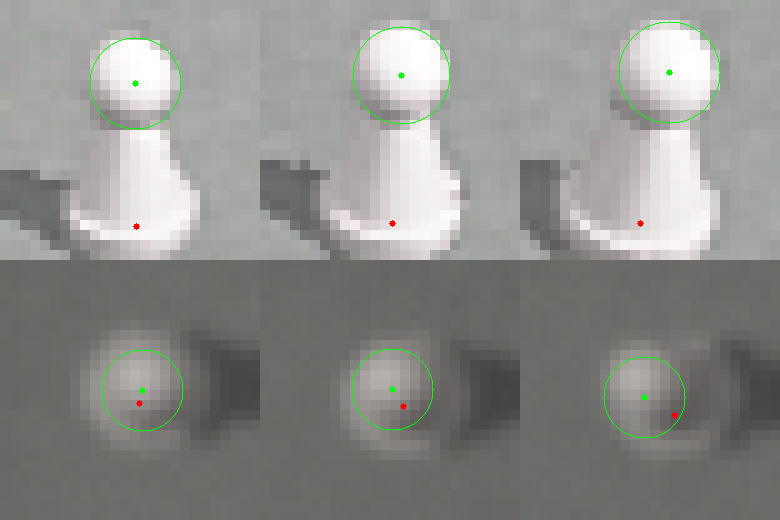

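The green head circles and red foot points sit on all three pieces in both views to within about 0.5 px, so the fits are good. Picking the first piece at (0.456,0.047).

```bash
cat >> h.py <<'E'
JY=YAW+np.pi/2
def pick(xy,tz=.034):
    movep([*xy,.16],down(JY)); 
    hit=move_l([*xy,.085],.2) 
    hit=move_l([*xy,tz],.1,until_force=6); st(f"at piece hit={hit}")
    grab(40); st("grab")
    move_l([*xy,.20],.15); st("up")
def place(x,y,tz=.053):
    movep(bx(x,y,.20),down(JY)); st("over")
    hit=move_l(bx(x,y,.10),.2)
    hit=move_l(bx(x,y,tz),.08,until_force=6); st(f"down hit={hit}")
    let_go(); move_l(bx(x,y,.20),.25); st("rel")
E
python3 - <<'E'
from h import *
p=refine((.456,.047)); pick(p); snap("scene","p1")
E
```

```text
refine scene [6.4012e+01 4.5000e-01 4.3000e-02] top [5.1992e+01 4.6000e-01 4.9000e-02] both [0.456 0.047] 132.4
at piece hit=False 27.4 [0.4567 0.047  0.0347] F [-0.7 -0.8 -0.5] M [-0.   -0.02  0.06] gap 84.8
grab 28.0 [0.4564 0.0469 0.0343] F [-0.5 -0.6  4.6] M [-0.02  0.15 -0.01] gap 23.8
up 29.2 [0.4553 0.047  0.1991] F [-0.2 -0.8 -0.9] M [ 0.06 -0.02 -0.01] gap 23.7
```

View pics/p1.png

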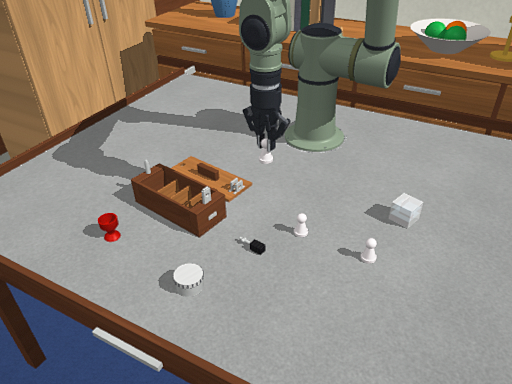

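The piece hangs upright in the gripper at (266,155). I'll place it in well2.

```bash
python3 - <<'E'
from h import *
place(-.022,.026)
f=snap("scene","p1b"); u=np.int32(proj(f,bx(0,0,.06)));im=f["img"][:,:,::-1]
cv2.imwrite("pics/p1z.png",cv2.resize(im[u[1]-70:u[1]+50,u[0]-80:u[0]+80],None,fx=5,fy=5,interpolation=cv2.INTER_CUBIC))
E
```

```text
over 30.2 [ 0.5539 -0.1458  0.1995] F [-0.2 -0.  -0.7] M [0.04 0.   0.03] gap 23.4
down hit=False 31.5 [ 0.555  -0.1471  0.0533] F [-0.1  0.1 -0.4] M [-0.   -0.    0.03] gap 23.4
rel 32.6 [ 0.5541 -0.1471  0.1991] F [ 0.  -0.4  0.6] M [ 0.02  0.06 -0.  ] gap 85.0
```

View pics/p1z.png

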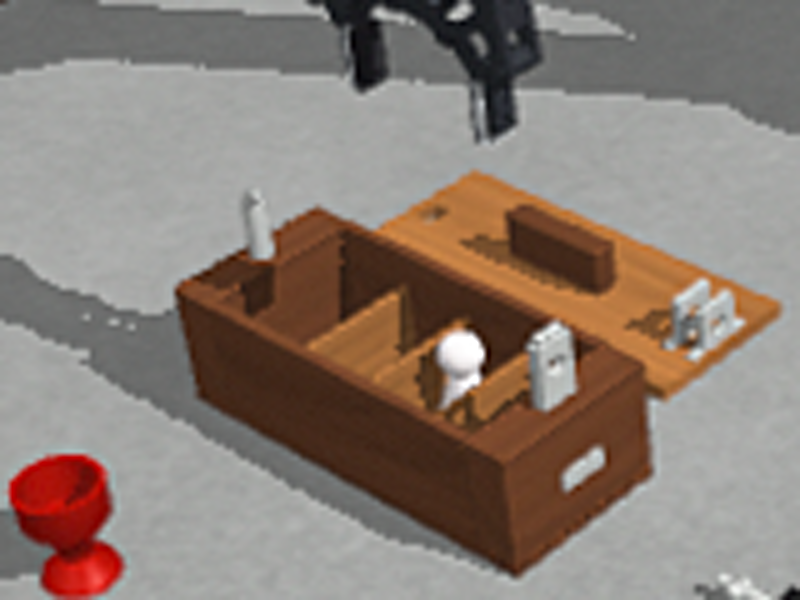

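The piece stands upright in well2, with its head at (460,355) in the crop. On to the next one.

```bash
python3 - <<'E'
from h import *
C=blobs()
p=refine((.505,.175)); pick(p)
place(-.022,-.026)
C=blobs()
snap("scene","p2b"); 
E
```

```text
[0.5093 0.1696] [('sm', [0.52, 0.178], 0.71), ('st', [0.503, 0.163], 0.79), ('tm', [0.503, 0.167], 0.68), ('tt', [0.512, 0.17], 0.46)]
[0.5142 0.3629] [('sm', [0.523, 0.366], 0.55), ('st', [0.5, 0.362], 0.77), ('tt', [0.519, 0.361], 0.47)]
[ 0.5487 -0.1491] [('sm', [0.536, -0.165], 0.5), ('st', [0.55, -0.145], 0.56), ('tm', [0.558, -0.14], 0.62), ('tt', [0.55, -0.146], 0.58)]
refine scene [71.276  0.497  0.177] top [61.062  0.507  0.181] both [0.503 0.177] 145.5
at piece hit=False 35.5 [0.5036 0.1771 0.0347] F [ 0.6 -0.1  1. ] M [0.04 0.   0.  ] gap 84.9
grab 36.0 [0.5033 0.177  0.0344] F [-0.3 -0.2  4.3] M [-0.04  0.1  -0.03] gap 23.4
up 37.3 [0.5023 0.1769 0.199 ] F [-0.4 -0.6 -0.6] M [-0.    0.01  0.02] gap 23.3
over 38.7 [ 0.5469 -0.1972  0.1999] F [ 0.6  0.8 -0.4] M [-0.01  0.03  0.01] gap 24.0
down hit=False 40.1 [ 0.547  -0.1985  0.0532] F [ 0.3 -0.  -1.5] M [0.05 0.03 0.02] gap 23.9
rel 41.1 [ 0.5461 -0.1985  0.1992] F [ 0.6  1.2 -0.1] M [-0.   -0.   -0.04] gap 84.6
[ 0.5467 -0.2088] [('sm', [0.536, -0.217], 0.65), ('st', [0.554, -0.209], 0.41), ('tm', [0.553, -0.203], 0.43), ('tt', [0.544, -0.206], 0.6)]
[0.5129 0.3627] [('sm', [0.514, 0.367], 0.53), ('st', [0.505, 0.36], 0.64), ('tt', [0.52, 0.361], 0.46)]
[ 0.5433 -0.1522] [('sm', [0.528, -0.163], 0.39), ('st', [0.536, -0.155], 0.4), ('tm', [0.549, -0.14], 0.41), ('tt', [0.56, -0.15], 0.63)]
[ 0.7433 -0.2763] [('sm', [0.743, -0.276], 0.35)]
[ 0.5524 -0.2543] [('st', [0.552, -0.254], 0.54)]
[0.6144 0.063 ] [('tt', [0.614, 0.063], 0.56)]
[ 0.5832 -0.1009] [('tt', [0.583, -0.101], 0.53)]
```

View pics/p2b.png

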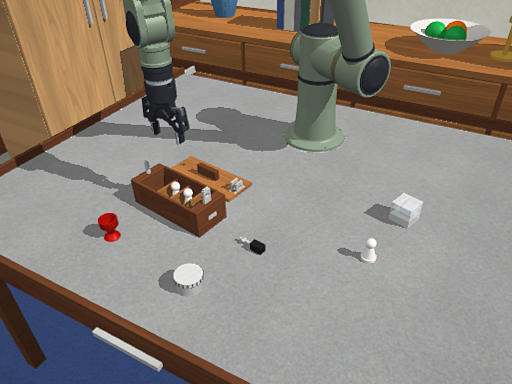

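Two pieces now stand in the wells at (175,187) and (187,194). The third is at (370,250).

```bash
python3 - <<'E'
from h import *
p=refine((.51,.363)); pick(p)
place(.022,-.026)
movep([.35,.1,.25],down(YAW)); st()
blobs()
f=snap("scene","p3b"); u=np.int32(proj(f,bx(0,0,.06)));im=f["img"][:,:,::-1]
a=cv2.resize(im[u[1]-60:u[1]+60,u[0]-80:u[0]+80],None,fx=4.5,fy=4.5,interpolation=cv2.INTER_CUBIC)
cv2.imwrite("pics/p3z.png",a)
g=snap("top","p3t")
E
```

```text
refine scene [96.84   0.508  0.365] top [80.476  0.514  0.369] both [0.51  0.365] 192.4
at piece hit=False 44.8 [0.5104 0.3653 0.0346] F [ 0.   0.3 -0. ] M [-0.05  0.01 -0.  ] gap 84.8
grab 45.4 [0.5103 0.3651 0.0344] F [-0.4 -0.6  3.4] M [-0.07  0.07  0.03] gap 23.1
up 46.6 [0.5094 0.3647 0.1989] F [ 0.7  0.4 -0.4] M [ 0.04  0.01 -0.03] gap 23.5
over 48.7 [ 0.5906 -0.204   0.2   ] F [-0.1  0.1 -0.8] M [ 0.04 -0.01 -0.01] gap 23.7
down hit=False 50.1 [ 0.5905 -0.2052  0.0531] F [-0.4 -0.1 -1. ] M [ 0.    0.04 -0.01] gap 23.7
rel 51.1 [ 0.5896 -0.2051  0.1991] F [-0.4  0.1 -0.1] M [ 0.03 -0.01 -0.02] gap 85.1
 52.9 [0.3503 0.0998 0.2497] F [-0.3  0.9  0.1] M [ 0.01 -0.01  0.06] gap 85.0
[ 0.5414 -0.214 ] [('sm', [0.528, -0.229], 0.59), ('st', [0.543, -0.213], 0.51), ('tm', [0.553, -0.2], 0.56)]
[ 0.5585 -0.1475] [('st', [0.554, -0.15], 0.61), ('tm', [0.564, -0.143], 0.63), ('tt', [0.557, -0.149], 0.62)]
[ 0.598  -0.2106] [('tm', [0.603, -0.211], 0.66), ('tt', [0.593, -0.21], 0.54)]
[0.6186 0.0572] [('tt', [0.619, 0.057], 0.4)]
```

View pics/p3b.png

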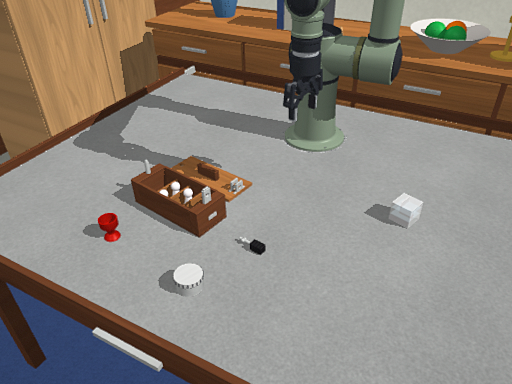

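View pics/p3z.png

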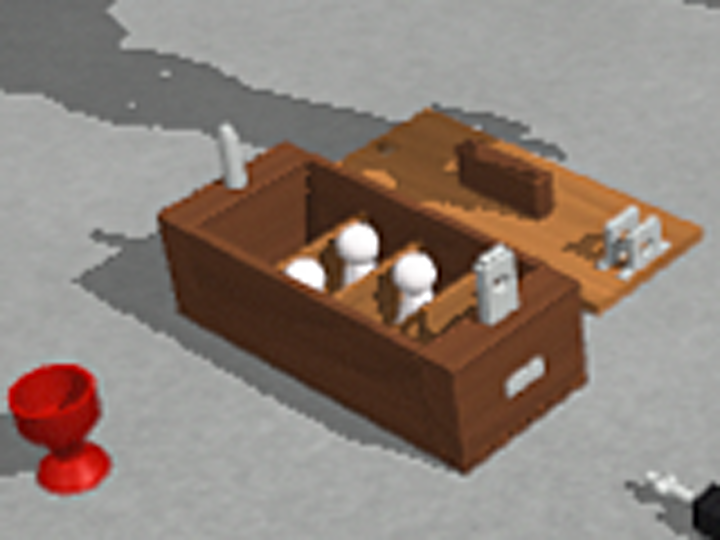

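View pics/p3t.png

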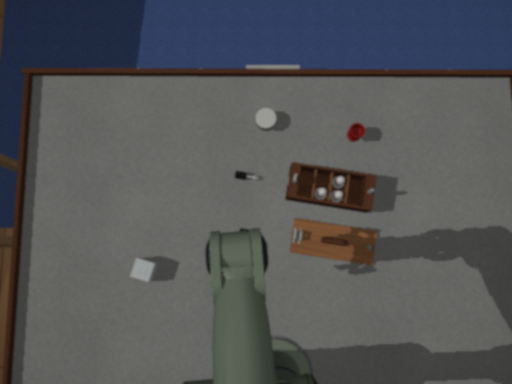

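All three pieces are down in wells 1 and 2, and none are left on the tray. Before refitting the lid, I'll measure the box rim and the lid the same way, by edge-fitting rectangles. The lid's true pose is known from the gripper, so this gives the camera bias.

```bash
cat >> h.py <<'E'
def rectfit(f,z,p0,X=.055,Y=.132,show=None,edges=(0,1,2,3)):
    """pose of a rectangle X,Y half sizes on plane z by edge strength in rectified picture"""
    im=cv2.GaussianBlur(rectify(f,z,p0[0],p0[1]).astype(np.float32),(0,0),3).mean(2)
    gx=cv2.Sobel(im,cv2.CV_32F,1,0);gy=cv2.Sobel(im,cv2.CV_32F,0,1)
    t=np.linspace(-.95,.95,200)
    E=[(np.c_[t*0+X,t*Y],(1,0)),(np.c_[t*0-X,t*Y],(-1,0)),(np.c_[t*X,t*0+Y],(0,1)),(np.c_[t*X,t*0-Y],(0,-1))]
    def score(p):
        c,s=np.cos(p[2]),np.sin(p[2]);Rm=np.array([[c,-s],[s,c]]);tot=0
        for i in edges:
            q,n=E[i]
            w=q@Rm.T+p[:2]; nn=Rm@np.array(n)
            mx=((p0[1]+.25-w[:,1])/.0005).astype(np.float32)[None];my=((p0[0]+.25-w[:,0])/.0005).astype(np.float32)[None]
            a=cv2.remap(gx,mx,my,1)*(-nn[1])+cv2.remap(gy,mx,my,1)*(-nn[0])
            tot+=np.clip(a,-1e9,20*3).mean()*len(t)/200 if False else np.clip(np.abs(a),0,60).mean()
        return -tot
    from scipy.optimize import brute,fmin
    r=brute(score,(slice(p0[0]-.01,p0[0]+.0101,.0015),slice(p0[1]-.01,p0[1]+.0101,.0015),slice(p0[2]-.03,p0[2]+.0301,.005)),finish=fmin)
    if show:
        bgr=rectify(f,z,p0[0],p0[1])[:,:,::-1].copy(); c,s=np.cos(r[2]),np.sin(r[2]);Rm=np.array([[c,-s],[s,c]])
        q=np.array([(X,Y),(-X,Y),(-X,-Y),(X,-Y)])@Rm.T+r[:2]
        cv2.polylines(bgr,[np.int32(np.c_[(p0[1]+.25-q[:,1])/.0005,(p0[0]+.25-q[:,0])/.0005])],True,(0,255,0),1)
        cv2.imwrite(f"pics/{show}.png",bgr[250:750,150:850])
    return r
E
python3 - <<'E'
from h import *
for c in("scene","top"):
    f=grab_frame(c)
    print(c,"box",rectfit(f,.08,(.5725,-.176,-.155),show="rb_"+c).round(4),"lid",rectfit(f,.01,(.4030,-.1903,-.153),show="rl_"+c).round(4))
a=[cv2.resize(cv2.imread(f"pics/{n}.png"),None,fx=.57,fy=.57) for n in("rb_scene","rl_scene","rb_top","rl_top")]
cv2.imwrite("pics/rr.png",np.vstack([np.hstack(a[:2]),np.hstack(a[2:])]))
E
```

```text
scene box [ 0.5714 -0.1743 -0.159 ] lid [ 0.3985 -0.1898 -0.1966]
top box [ 0.5651 -0.1722 -0.1597] lid [ 0.4071 -0.1907 -0.1562]
```

View pics/rr.png

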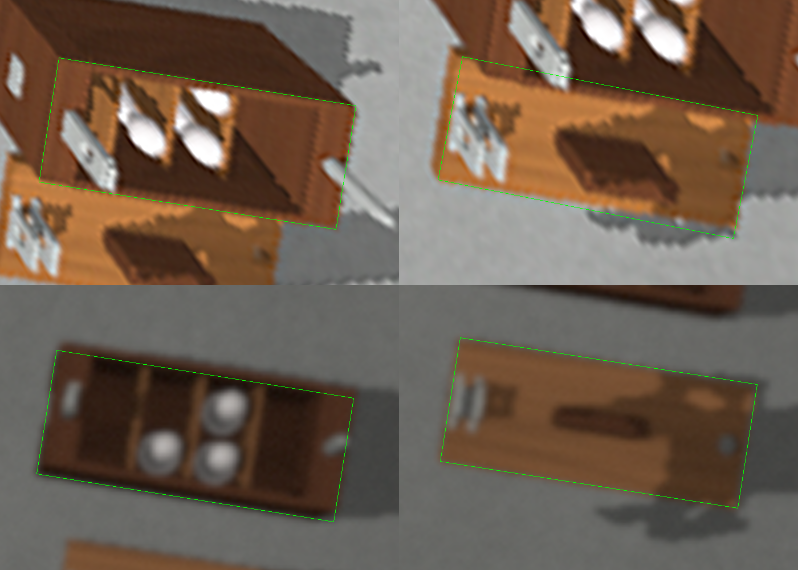

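The scene-camera box fit is good: (0.5714,-0.1743), yaw -0.159. The top-camera box fit snapped to the lower wall edge and the scene lid fit is occluded, so I'm discarding both. Yaw of about -0.158 agrees with the force hint. I'll regrasp the lid at the known spot and lower it with a small correction.

```bash
python3 - <<'E'
from h import *
movep(bx(-.165,-.04,.13),down(YAW))
print(move_l(bx(-.165,-.04,.014),.1,until_force=8)); st()
grab(90); sleep(.2); st("grab")
move_l(bx(-.165,-.04,.184),.12); st()
B2=np.array([.5718,-.1762]);Y2=-.158
move_l([*B2,.184],.12,rot=down(Y2)); sleep(.2); st()
f=snap("scene","lid_over"); u=np.int32(proj(f,bx(0,0,.1)));im=f["img"][:,:,::-1]
cv2.imwrite("pics/lid_overz.png",cv2.resize(im[u[1]-60:u[1]+60,u[0]-80:u[0]+80],None,fx=5,fy=5,interpolation=cv2.INTER_CUBIC))
E
```

```text
False
 56.0 [ 0.4038 -0.1906  0.0145] F [ 0.9 -0.1  0.3] M [-0.04  0.01  0.01] gap 84.9
grab 56.8 [ 0.4034 -0.1904  0.0143] F [-0.7  1.5  5.3] M [ 0.16  0.24 -0.03] gap 16.4
 58.4 [ 0.4029 -0.1901  0.1834] F [ 0.   0.8 -3.2] M [-0.02 -0.02  0.03] gap 16.6
 60.1 [ 0.5715 -0.1763  0.1842] F [ 0.  -0.9 -2.9] M [-0.    0.02  0.  ] gap 16.5
```

View pics/lid_overz.png

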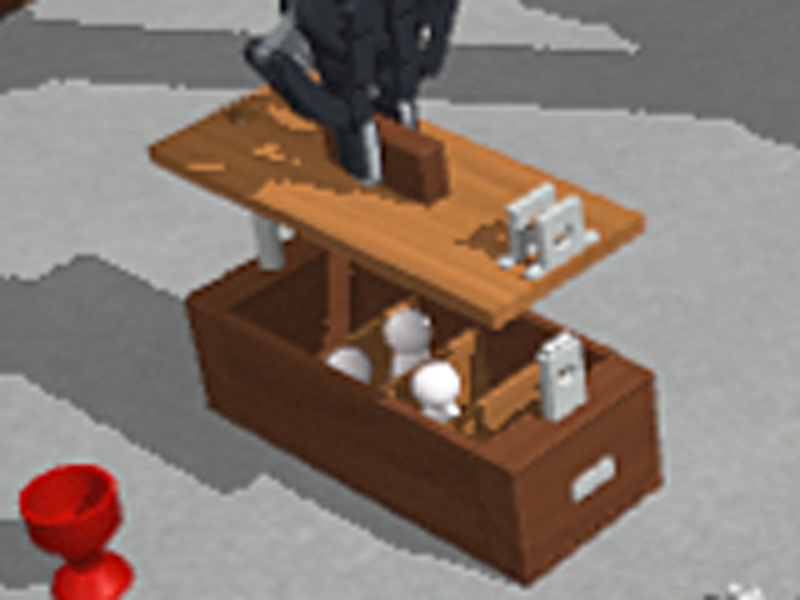

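The lid is held level above the posts, right way round, with the pieces still in the wells. Lowering under force guard.

```bash
python3 - <<'E'
from h import *
B2=np.array([.5718,-.1762])
move_l([*B2,.143],.1); st()
for z in (.13,.12,.11,.1,.092):
    h=move_l([*B2,z],.03,until_force=8); st(f"{z} {h}")
    if h: break
E
```

```text
60.7 [ 0.5718 -0.1762  0.143 ] F [ 0.2 -0.2 -2.5] M [ 0.05 -0.01  0.02] gap 16.5
0.13 False 61.3 [ 0.5717 -0.1762  0.1299] F [-0.6 -0.4 -3.1] M [-0.01 -0.   -0.02] gap 16.3
0.12 False 61.8 [ 0.5716 -0.1761  0.1197] F [ 1.   0.7 -2.2] M [ 0.02 -0.04 -0.02] gap 16.8
0.11 False 62.3 [ 0.5716 -0.1761  0.1098] F [-0.4 -0.  -3. ] M [-0.03 -0.01 -0.  ] gap 16.3
0.1 False 62.8 [ 0.5716 -0.1761  0.0998] F [-0.1 -0.7 -2.9] M [-0.04 -0.01  0.02] gap 16.3
0.092 True 63.0 [ 0.5724 -0.1766  0.0944] F [ 0.4 -0.3  4.3] M [ 0.06  0.13 -0.03] gap 16.5
```

The lid went down freely and is flush at TCP z=0.0944, the same height as before. I'll release it and go for the pin.

```bash
sed -i 's/^B=np.array.*/B=np.array([.5718,-.1762]); YAW=-.158/' h.py; python3 - <<'E'
from h import *
let_go(); st(); move_l(bx(0,0,.2),.2)
movep([.4,-.05,.25],down(YAW))
for c in("scene","top"):
    f=snap(c,"lid_on_"+c)
    print(c,rectfit(f,.09,(*B,YAW)).round(4), [ (n,[(x["centre"],round(x["score"],2)) for x in tip_of(c,n)][:2]) for n in("pin","pin_balls","lock_hole")])
    for x in silhouettes(c,"pin")[:2]:
        m=x["mask"]; print("pin mask",m.sum(),x["score"],x["centre"],onplane(f,x["centre"],.011)[:2].round(4))
    u=np.int32(proj(f,(.60,.0,.05)));im=f["img"][:,:,::-1]
    cv2.imwrite(f"pics/lz_{c}.png",cv2.resize(im[u[1]-60:u[1]+60,u[0]-80:u[0]+80],None,fx=5,fy=5,interpolation=cv2.INTER_CUBIC))
E
```

```text
63.7 [ 0.5713 -0.1761  0.0931] F [-0.4 -0.4 -0.8] M [-0.04  0.    0.02] gap 84.9
scene [ 0.5724 -0.1762 -0.1597] [('pin', [([256.3, 243.5], 0.46), ([174.6, 174.4], 0.28)]), ('pin_balls', [([241.9, 237.2], 0.7)]), ('lock_hole', [([211.4, 196.5], 0.59)])]
pin mask 215 0.72 [256.4, 246.9] [0.6168 0.1045]
top [ 0.5761 -0.1715 -0.1556] [('pin', [([247.4, 175.9], 0.71)]), ('pin_balls', []), ('lock_hole', [([326.9, 189.0], 0.75), ([291.8, 178.2], 0.63)])]
```

View pics/lz_scene.png

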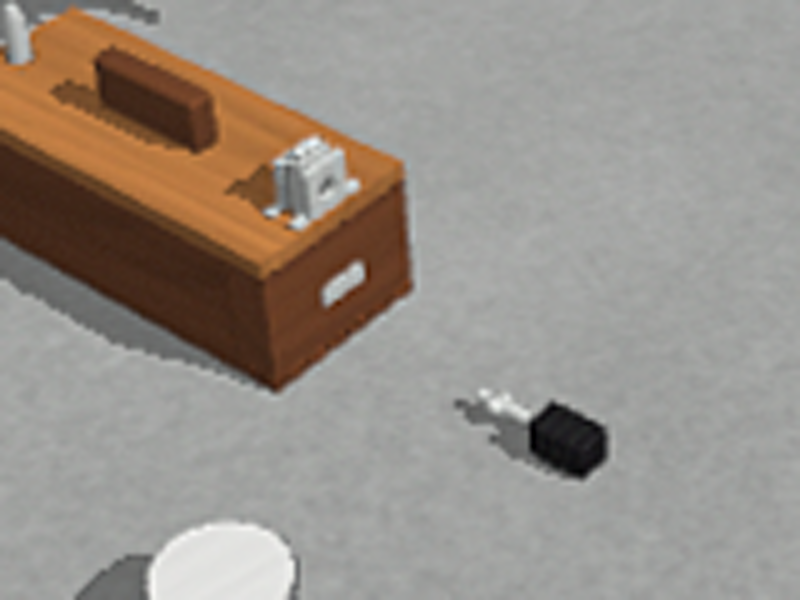

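View pics/lz_top.png

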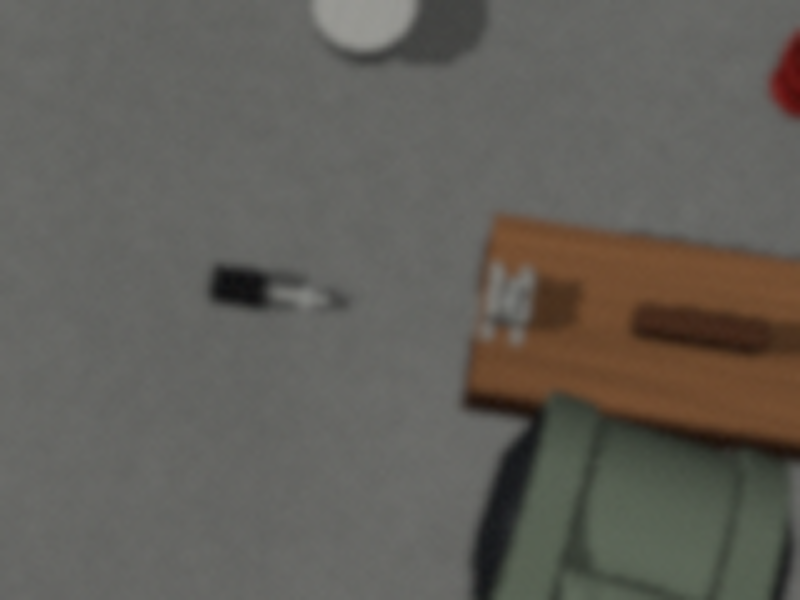

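The lid lies flush with the post standing in the fork. The scene fit gives (0.5724,-0.1762,-0.160), which agrees with the placement. The pin lies at (0.616,0.105) as left, so I'll regrasp it and line it up.

```bash
python3 - <<'E'
from h import *
movep([.6158,.1056,.13],down(-.153)); 
move_l([.6158,.1056,.03],.15)
print(move_l([.6158,.1056,.0030],.03,until_force=6)); st()
grab(90); sleep(.2); st("grab")
move_l([.6158,.1056,.097],.12); st()
move_l(bx(0,.147+.065,.096),.1,rot=down(YAW)); sleep(.3); st()
for c in("scene","top"):
    f=snap(c,"pa_"+c)
    u=np.int32(proj(f,bx(0,.14,.1)));im=f["img"][:,:,::-1]
    cv2.imwrite(f"pics/paz_{c}.png",cv2.resize(im[u[1]-30:u[1]+30,u[0]-40:u[0]+40],None,fx=10,fy=10,interpolation=cv2.INTER_CUBIC))
E
```

```text
False
 68.8 [0.616  0.1056 0.0032] F [ 0.2 -0.2  0.8] M [-0.03  0.04  0.04] gap 84.9
grab 69.6 [0.6161 0.1056 0.0034] F [-0.4  0.4  5. ] M [-0.02  0.21 -0.  ] gap 19.8
 70.5 [0.6151 0.1055 0.0961] F [-0.3 -0.7 -0.8] M [-0.02 -0.01 -0.  ] gap 19.9
 71.7 [0.6052 0.0337 0.096 ] F [ 0.6  0.1 -0.9] M [-0.03  0.03  0.04] gap 19.9
```

View pics/paz_scene.png

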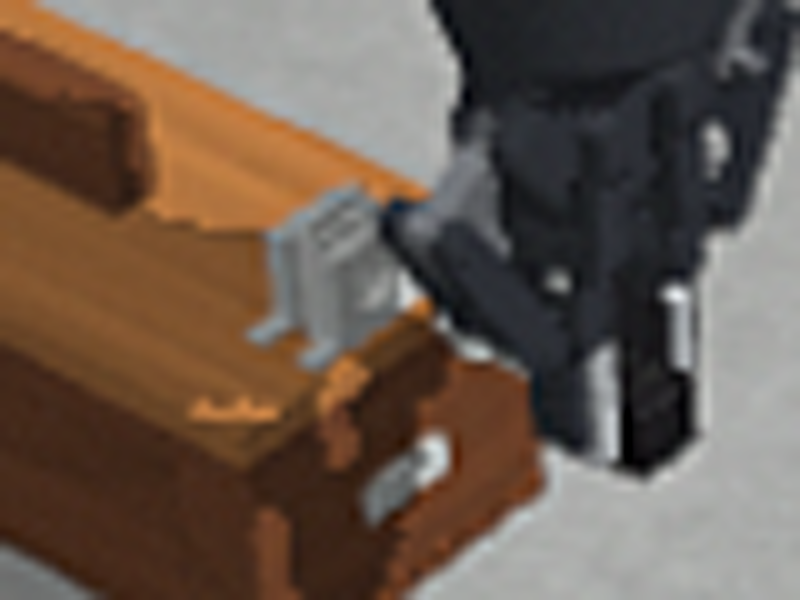

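View pics/paz_top.png

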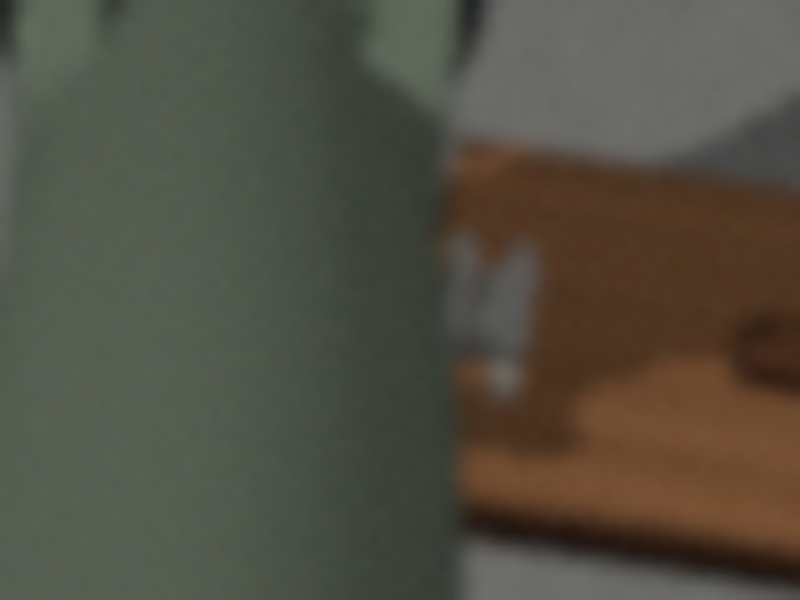

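The pin is held level in front of the fork, with its nose near (405,285). I'll insert step by step with a force guard. No resistance is expected until the balls meet the cheek, at box y of about 0.1745.

```bash
python3 - <<'E'
from h import *
for y in (.195,.19,.185,.18,.177):
    h=move_l(bx(0,y,.096),.03,until_force=4); st(f"{y} {h}")
    if h: break
E
```

```text
0.195 False 72.5 [0.6025 0.0163 0.096 ] F [ 0.1  0.6 -2. ] M [ 0.06 -0.03  0.02] gap 19.8
0.19 False 72.8 [0.6017 0.0113 0.096 ] F [ 0.2  0.5 -1.3] M [-0.02  0.03  0.02] gap 20.1
0.185 False 73.2 [0.6009 0.0063 0.096 ] F [-0.3  0.1 -1.1] M [0.03 0.01 0.04] gap 20.1
0.18 False 73.5 [0.6003 0.0014 0.0961] F [ 0.2  0.4 -1.9] M [ 0.03 -0.07  0.03] gap 19.6
0.177 False 73.7 [ 0.5997 -0.0014  0.096 ] F [ 0.5  1.  -1.3] M [ 0.15 -0.12  0.01] gap 20.0
```

The nose is in the hole with no lateral force. Pushing home.

```bash
python3 - <<'E'
from h import *
for y in (.172,.168,.164,.16,.156,.152,.149,.147,.145):
    h=move_l(bx(0,y,.096),.03,until_force=22); st(f"{y} {h}")
    if h: break
for c in("scene",):
    f=snap(c,"ph_"+c)
    u=np.int32(proj(f,bx(0,.12,.1)));im=f["img"][:,:,::-1]
    cv2.imwrite(f"pics/phz_{c}.png",cv2.resize(im[u[1]-30:u[1]+30,u[0]-40:u[0]+40],None,fx=10,fy=10,interpolation=cv2.INTER_CUBIC))
E
```

```text
0.172 False 74.0 [ 0.5989 -0.0066  0.0961] F [1.  1.6 0.3] M [ 0.19 -0.06  0.02] gap 19.9
0.168 False 74.3 [ 0.598  -0.0112  0.096 ] F [-0.4 -0.6  0.9] M [-0.19  0.14  0.02] gap 19.8
0.164 False 74.6 [ 0.5974 -0.015   0.096 ] F [-0.2 -0.8  1.5] M [-0.24  0.21  0.02] gap 19.7
0.16 False 74.9 [ 0.5968 -0.0194  0.096 ] F [-0.9 -3.2  0.4] M [-0.68  0.24 -0.07] gap 20.0
0.156 False 75.2 [ 0.5964 -0.0219  0.096 ] F [-0.   2.2  1.2] M [0.27 0.09 0.02] gap 20.1
0.152 False 75.5 [ 0.5957 -0.0264  0.096 ] F [-0.4 -0.3  0.7] M [ 0.1   0.09 -0.04] gap 20.1
0.149 False 75.7 [ 0.5952 -0.0301  0.0958] F [ 0.6 -2.2  0.2] M [-0.45  0.1   0.03] gap 20.1
0.147 False 76.0 [ 0.595  -0.0311  0.0959] F [ 0.5  0.4 -0.9] M [-0.05 -0.09  0.01] gap 19.6
0.145 False 76.2 [ 0.5947 -0.0326  0.0959] F [ 1.6  2.4 -2.1] M [ 0.5  -0.17  0.07] gap 19.8
```

View pics/phz_scene.png

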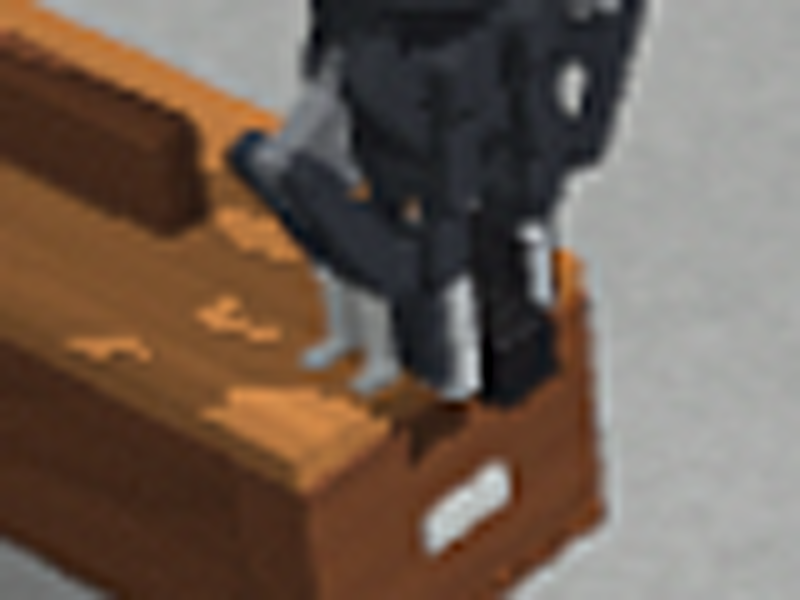

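```bash
python3 - <<'E'
from h import *
for y in (.1435,.142,.1405,.139):
    h=move_l(bx(0,y,.096),.02,until_force=14); st(f"{y} {h}")
    if h: break
    s=get_state()["contact_force"]
    if abs(s[1])>14: break
E
```

```text
0.1435 False 76.5 [ 0.5946 -0.0326  0.0959] F [ 1.6  6.5 -1.1] M [ 1.35 -0.36  0.07] gap 19.8
0.142 False 76.8 [ 0.5946 -0.0327  0.096 ] F [ 2.  10.8 -1.2] M [ 2.07 -0.46  0.06] gap 19.6
0.1405 False 77.0 [ 0.5946 -0.0327  0.096 ] F [ 3.2 14.1 -1.9] M [ 2.92 -0.61  0.08] gap 19.8
```

The TCP stays put at y=-0.0327 while force rises to 14 N, above the 9 N detent force, so the shoulder is seated against the cheek. I'll relax the push, release and inspect.

```bash
python3 - <<'E'
from h import *
move_l(bx(0,.1455,.096),.02); st()
let_go(); st()
move_l(bx(0,.1455,.2),.15)
movep([.4,.15,.28],down(YAW)); sleep(.3)
for c in("scene","top"):
    f=snap(c,"fin_"+c); 
    print(c,rectfit(f,.09,(*B,YAW)).round(4),[(n,proj(f,bx(*q)).round(1),[(x["centre"],round(x["score"],2)) for x in tip_of(c,n)][:2]) for n,q in(("pin",(0,.129,.104)),("pin_balls",(0,.1015,.104)))])
    u=np.int32(proj(f,bx(0,.1,.1)));im=f["img"][:,:,::-1]
    cv2.imwrite(f"pics/finz_{c}.png",cv2.resize(im[u[1]-30:u[1]+30,u[0]-40:u[0]+40],None,fx=10,fy=10,interpolation=cv2.INTER_CUBIC))
# same crop from the start for comparison
im=cv2.imread("pics/scene0.png");f=grab_frame("scene");u=np.int32(proj(f,bx(0,.1,.1)))
a=im[u[1]-30:u[1]+30,u[0]-40:u[0]+40];b=f["img"][u[1]-30:u[1]+30,u[0]-40:u[0]+40,::-1]
cv2.imwrite("pics/cmp.png",cv2.resize(np.hstack([a,b]),None,fx=5,fy=5,interpolation=cv2.INTER_NEAREST))
E
```

```text
77.4 [ 0.5946 -0.0325  0.096 ] F [-0.   1.9 -1.2] M [ 0.46 -0.08  0.04] gap 19.8
 78.0 [ 0.5947 -0.0326  0.096 ] F [ 0.3 -0.6 -0.3] M [ 0.04 -0.07 -0.01] gap 85.4
scene [ 0.571  -0.1782 -0.1572] [('pin', array([208.8, 195.8]), [([211.4, 197.0], 0.59)]), ('pin_balls', array([201.1, 192.1]), [([200.1, 192.3], 0.46)])]
top [ 0.5625 -0.1778 -0.162 ] [('pin', array([290.6, 178.2]), [([292.5, 176.5], 0.62), ([294.9, 179.3], 0.6)]), ('pin_balls', array([299.6, 179.6]), [])]
```

View pics/cmp.png

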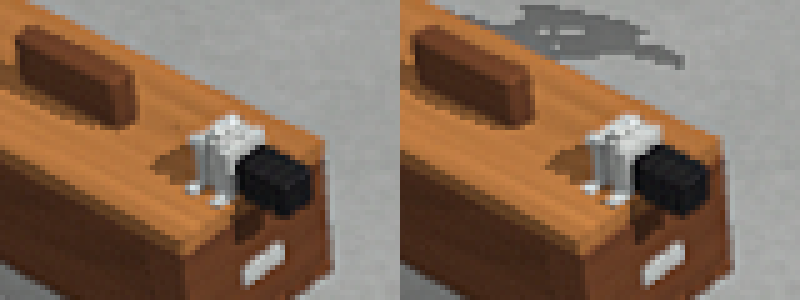

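View pics/finz_top.png

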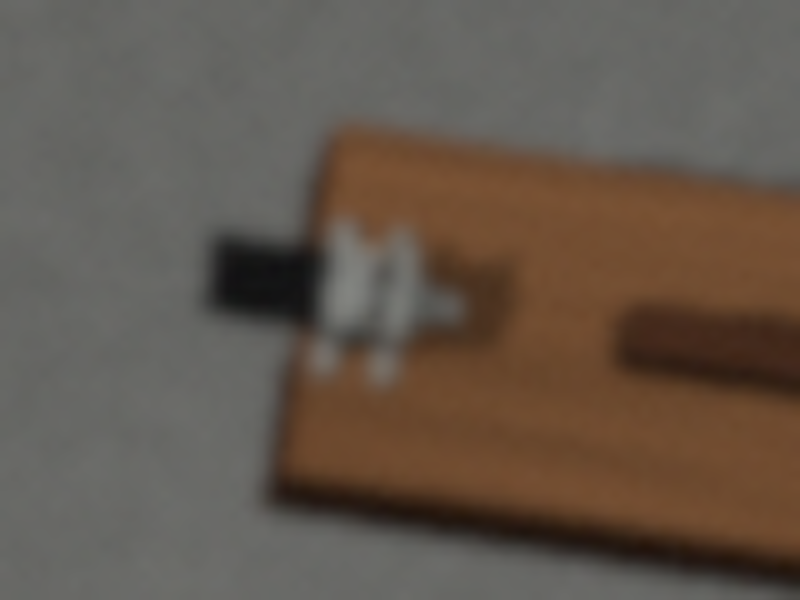

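View pics/fin_scene.png

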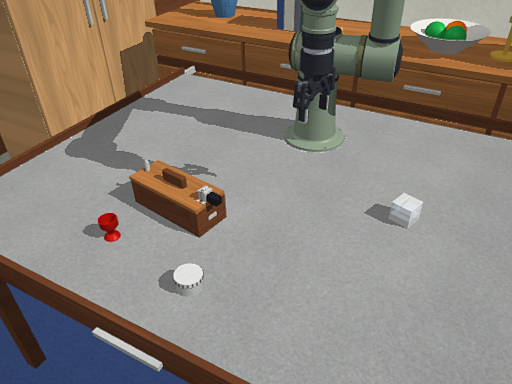

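The pin and fork crop matches the starting picture: the black grip is flush against the outer cheek. The top view shows the ball end past the inner cheek at about (445,300) in the crop. The tray is clear of pieces and the other objects are undisturbed, so I'm handing in.

```bash
python3 - <<'E'
from h import *
st(); print(sign_off())
E
```

```text
80.6 [0.4  0.15 0.28] F [ 0.1 -0.  -0.3] M [ 0.02 -0.06  0.06] gap 85.0
the job is handed in; nothing more can be done
None
```

I put all the game pieces away, closed the lid and locked it with the pin, then handed the job in at 80.6 s. `sign_off` gives no verdict, so success rests on my own checks.

**What I did:** I pulled the pin and laid it on the tray, then set the lid beside the box. The three pieces present went into the wells: one in well2 and two in well1. The lid then went back over both posts and the pin back through the holes.

**Last checks:**
- **Pieces:** all three were standing in the wells before the lid went on. The final pictures show none left on the tray.
- **Lid:** it slid down without any sideways force and stopped at the same height as when I first gripped it.
- **Pin:** it stopped firmly, not moving while the push rose to 14 N, more than the 7–9 N needed to seat it. The final close-up matches the starting picture, with the grip against the fork and the ball end showing past the inner cheek.
- **Egg cup, tin and cube:** they look unmoved in the final picture.

**Checks that disagreed:** some of the edge fits on the pictures were off, so I ignored them. In the final check, the top camera put the lid about 9 mm from where the gripper had placed it. It had made a similar error on the open box by locking onto the wrong edge. The scene camera agreed with the gripper to about 2 mm.

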